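Put the butter box back between the casserole and the mortar

TASK

Put the butter box away: push it along the worktop with your fingers, back through the narrow gap between the casserole and the mortar, until it stands square against the front of the spice shelf behind them. Only slide it, never pick it up or tip it over, and leave the pestle, pepper mill, mug and spoon where they are.

Things in the scene. Friction and masses are not known exactly. Their poses are not given: they have to be found in the camera images.
- butter_box: White stoneware butter box with a flat light-wood lid that stays on: one straight-sided block 110 (its x) x 88 (its y) x 70 high, about 0.6 kg, loose. Origin at the centre of its underside, z up. Starts on the robot's side of the gap, to one side and askew by up to 25 degrees; its +x end faces roughly to the shelf and goes first.
- casserole: Round dark cast-iron casserole with lid, heavy, does not shift, left or right of the gap. Origin at the centre of its underside. Straight sides of radius 70, rim 66 high, steel lid knob to 98. Two loop lugs reach 85 from the centre along its x and -x (fore and aft), 47 to 59 high, up to 33 either side of that axis.
- mortar: Round grey hollow granite mortar, heavy, does not shift. Origin at the centre of its underside. Outer radius 65 from 36 to 72 high (its top), 46 at the foot. Stands across the gap from the casserole; the gap is 96 to 100 wide measured along the shelf, so the box has 4 to 6 to spare on each side.
- shelf: Low light-wood spice shelf, fixed, behind casserole and mortar (their centres 124 to 138 before its front): 90 (x) x 500 (y) x 55 high, fixed jars to 139 high near its ends, 36 or more behind its front. Origin at the centre of its underside; flat front face at x = -45 in its frame, facing -x to the robot. Box home: centre 55 before that face.
- pestle: Grey granite pestle standing upright on its broad end, 42 diameter, 130 high, loose. Origin at the centre of its underside. Not to be disturbed.
- pepper_mill: Dark wooden pepper mill standing, 52 diameter, 124 high, loose. Origin at the centre of its underside. Not to be disturbed.
- mug: Blue mug, 76 diameter, 85 high, handle to its +y, loose. Origin at the centre of its underside. Not to be disturbed.
- spoon: Steel spoon lying along its x, 190 long, loose. Not to be disturbed.
Things that resemble listed ones, but are neither listed nor needed, are in the scene too. Of the things that look like the butter_box, take the one that is nearest to the robot's base at the start.

How it is judged:
On the way:
1. the butter box is in the gap between casserole and mortar (horizontal distance between butter_box and casserole below 0.13 m and horizontal distance between butter_box and mortar below 0.13 m), for 0.1 s.
At the end, for the whole second after the job is handed in: The butter box stands flat and at rest on the worktop, behind the gap between casserole and mortar, its far end within 9 mm of the spice shelf's front and square to it within about 5.7 degrees (0.10 rad) (x of butter_box in the frame of shelf above -0.109 m and angle between the x axis of butter_box and the x axis of shelf, either way round below 0.1 rad and horizontal distance between butter_box and casserole below 0.165 m and horizontal distance between butter_box and mortar below 0.165 m and height (world z) of butter_box below 0.006 m and angle between butter_box's own z axis and vertical below 0.05 rad and linear speed of butter_box below 0.01 m/s); the robot touches nothing.
It fails at once if the butter box is lifted (underside centre over 12 mm up) or tipped (over 0.2 rad) (height (world z) of butter_box above 0.012 m or angle between butter_box's own z axis and vertical above 0.2 rad).
It fails at once if pestle, pepper mill, mug or spoon is moved more than 20 mm or knocked over (distance of any of pestle, pepper_mill, mug, spoon from where it was at the start of the episode above 0.02 m or angle between any of pestle, pepper_mill, mug's own z axis and vertical above 0.3 rad).
It also fails if it takes over 58 s, if anything falls off the work surface, if the arm or the gripper's body presses on something with over 40 N, if the wrist force passes 120 N, or if a joint passes its speed limit or range.

ROBOT

A 7-joint arm with a two-finger parallel gripper is mounted at the origin on the work surface. World frame = base frame: x ahead of the robot, y to its left, z up, the work surface at z = 0. Lengths are in m, angles in rad, forces in N, time in s.
With the tool pointing down it reaches from about 0.4 to 0.85 m from the base axis. Payload 10.4 kg.
Tool frame: the origin (TCP) lies midway between the tips of the shut fingers; the grasp point (between the pads) lies 19 mm behind it (manip.tcp_to_grasp is the distance from the TCP to the grasp point, in m); z points along the fingers, y is the line along which they close (so a half turn about z gives the same grasp; the last joint's range is limited). The gripper opens to 85 mm and grips with 20 to 120 N. Pads are 22 mm wide; open, the fingers measure 114 mm over their backs; the gripper's body (76 mm by 85 mm) begins 54 mm behind the grasp point. The pads swing forward as they close: fully open they stand 13 mm farther back than shut.
Start: joints at [-1.151, 0.332, -0.065, 1.46, 0.022, 1.35, -0.088], TCP at [0.268, 0.565, 0.231] pointing down, gripper open.
Joint ranges: [-2.6, 2.6], [-0.5, 2.12], [-1.47, 1.34], [0.16, 2.42], [-1.27, 4.41], [0.06, 2.06], [-2.6, 2.6]. Speed limits (rad/s): [2.22, 2.22, 2.79, 2.79, 3.14, 3.14, 3.14].

INTERFACE

Orientations are given as a unit quaternion [x, y, z, w].
In Python, from workcell import manip gives the robot as it stands.
- The arm moves only by the shell command python3 -m jog 'ROWS' [FORCE]. ROWS is a JSON object of lists of equal length, an entry for each row: "offset": the shift along the world's x, y, z in m, a list of three; "yaw": the turn about the world's z in degrees; "jaw": the closure, from 0 (fully open) to 1 (shut). A call has 1 to 20 rows; each row shifts and turns the commanded pose from where the row before left it; what a row does not reach is not made up. A row lasts 1/12 s, in which the tool goes at most 41.7 mm and 7.16 degrees, less where a joint would pass 70% of its speed; a pose out of reach is approached as far as the arm can. A call is refused whole if a number of a shift passes 0.0417 or a number of a turn 7.16, either way. A call with a gripper value outside its range is refused whole. The fingers move at their own pace and stop on an object; FORCE is the grip in N (left out, the last holds). Time passes only in rows, so rows that do not move let the fingers close. It gives the time, the measured TCP pose, the force, the opening and the grip force at its end, in the units of the state.
- manip.get_obs(): the state, without advancing time (a new reading comes with each control period).
- manip.camera(name): name is "scene" or "top" or "wrist"; returns a dict with "frame" (400x640x3 uint8, red, green, blue), "camera_matrix" (3x3 intrinsics, pixels), "distortion" ([k1, k2, p1, p2, k3] as OpenCV has them; the pictures are not rectified), "eye" and "attitude" of the camera in the world; the wrist camera has in their place "hand_eye" (4x4, takes a point from camera to tool coordinates, whose origin is the TCP and whose axes are the flange's). Camera axes: x right, y up, looking along -z (the intrinsics and any distortion apply to the point x, -y, -z); pixel columns grow to the right and rows downward; lengths in m; the calibration is good to about 2 mm. A picture is of the moment at which its call begins: read the wrist's pose just before it. There is no depth.
- manip.hand_in(): hands the job in; it is judged then, once.
Trained networks look in a picture, given as the dict that the camera call returned (one of the last four; its "shot" number tells which), for a name from the list of things; names that differ only in an ending like _2 or _b are one class to them, and where a whole thing is asked for, a point or a joint stands for the part that bears it (a point fixed in the world has none). Each returns a list of dicts, best first, with "score" (0 to 1); they miss things now and then, are a little off and sometimes report something else, mostly with a low value. They report only what shows in the picture. A call takes as long as a camera call. They do not tell look-alikes from the thing itself.
- manip.masks_of(picture, name): "region" (400x640 bool, what is visible of it).
- manip.tip_of(picture, name): "at" ([x, y, z] in m, in world coordinates, good to about 4 mm: a listed point, or the origin of a listed thing).
The state is a dict: "clock": time; "joint_pos": joint angles; "joint_velocities": joint speeds; "tau": joint torques, N m; "position": TCP position; "ee_rot": TCP orientation; "ft_force": force on the tool from outside, world axes, zero at the start; "torque": the same for the moment, N m; "grip_width": opening from 0.0 (shut) to 1.0 (fully open); "grasp_force": force on a finger pad.
Only numpy, scipy, OpenCV 4.12 (cv2) and the standard library are available. Lean on these libraries where they do the work, as an engineer would, in place of code of your own. Each camera call takes 0.05 s, during which the arm holds its last target. There are 200 camera calls.

## Working session

There is one attempt and no reset: what is moved stays moved. The work goes in short steps, Python scripts to look and compute and a shell command to move; the robot and the scene stay as the last step left them, time stands still between calls to the robot, and variables do not carry over. Pictures are saved under pics/ and viewed, at most 10 in all, crops included, and the job is handed in when it is done.

```bash
mkdir -p pics
cat > h.py <<'E'
from workcell import manip
import numpy as np, cv2
from scipy.spatial.transform import Rotation as R
def pose(p):
    a=np.array(p["attitude"],float)
    Rm=a if a.shape==(3,3) else R.from_quat(a).as_matrix()
    return Rm,np.array(p["eye"],float)
def rays(p,px):
    Rm,e=pose(p)
    u=cv2.undistortPoints(np.array(px,float).reshape(-1,1,2),np.array(p["camera_matrix"]),np.array(p["distortion"])).reshape(-1,2)
    d=np.c_[u[:,0],-u[:,1],-np.ones(len(u))]@Rm.T
    return e,d
def plane(p,px,z):
    e,d=rays(p,px); return e+d*((z-e[2])/d[:,2])[:,None]
def proj(p,X):
    Rm,e=pose(p); c=(np.array(X,float).reshape(-1,3)-e)@Rm; c=c*[1,-1,-1]
    return cv2.projectPoints(c,np.zeros(3),np.zeros(3),np.array(p["camera_matrix"]),np.array(p["distortion"]))[0].reshape(-1,2)
E
python3 - <<'E'
from h import *
for n in ("top","scene"):
    p=manip.camera(n); cv2.imwrite(f"pics/{n}0.png",p["frame"][:,:,::-1])
    print(n,p["eye"],np.round(p["attitude"],3).tolist())
    for k in "butter_box casserole mortar shelf pestle pepper_mill mug spoon".split():
        t=manip.tip_of(p,k); m=manip.masks_of(p,k)
        print(k,[(np.round(x["at"],3).tolist(),round(x["score"],2)) for x in t][:4],
         [(np.argwhere(x["region"]).mean(0)[::-1].round().tolist(),int(x["region"].sum()),round(x["score"],2)) for x in m][:4])
E
```

```text
top [0.47196414 0.07829233 1.11985661] [0.027, -0.025, -0.699, 0.714]
butter_box [([0.318, 0.444, 0.001], 0.84), ([0.502, 0.562, -0.005], 0.76)] [([189.0, 269.0], 1498, 0.74), ([152.0, 203.0], 1517, 0.73), ([309.0, 220.0], 1235, 0.69)]
casserole [] [([299.0, 161.0], 2143, 0.95)]
mortar [([0.625, -0.091, 0.002], 0.61)] [([381.0, 164.0], 1684, 0.64)]
shelf [([0.802, 0.021, -0.001], 0.66)] []
pestle [([0.674, 0.329, -0.001], 0.73)] [([234.0, 143.0], 219, 0.53)]
pepper_mill [([0.675, -0.283, -0.002], 0.86), ([0.804, 0.024, 0.001], 0.7)] [([444.0, 150.0], 392, 0.55)]
mug [([0.457, -0.305, 0.001], 0.69)] [([454.0, 223.0], 883, 0.77), ([216.0, 201.0], 420, 0.66)]
spoon [([0.495, 0.382, 0.0], 0.59)] [([215.0, 199.0], 301, 0.98)]
scene [ 1.38874698 -0.11015309  1.32830988] [0.227, 0.179, 0.593, 0.751]
butter_box [([0.464, 0.108, -0.004], 0.95), ([0.505, 0.565, -0.002], 0.76), ([0.314, 0.445, -0.003], 0.62)] [([305.0, 180.0], 1188, 0.96), ([443.0, 164.0], 1155, 0.77), ([391.0, 129.0], 979, 0.74), ([302.0, 280.0], 5570, 0.65)]
casserole [([0.629, 0.141, -0.002], 0.89)] [([328.0, 220.0], 1866, 0.86), ([174.0, 203.0], 873, 0.72), ([393.0, 219.0], 275, 0.71), ([189.0, 260.0], 521, 0.59)]
mortar [([0.623, -0.095, 0.002], 0.6)] [([251.0, 233.0], 1586, 0.71)]
shelf [([0.804, 0.023, -0.003], 0.84), ([0.465, 0.109, -0.002], 0.19)] [([301.0, 280.0], 5645, 0.61)]
pestle [([0.681, 0.328, -0.001], 0.85)] [([393.0, 220.0], 260, 0.59)]
pepper_mill [([0.67, -0.279, 0.0], 0.93)] []
mug [([0.461, -0.305, 0.003], 0.68)] [([174.0, 203.0], 905, 0.71)]
spoon [([0.498, 0.379, -0.001], 0.88), ([0.622, -0.097, 0.001], 0.6), ([0.462, 0.109, -0.003], 0.2)] [([391.0, 181.0], 312, 0.89)]
```

View pics/top0.png

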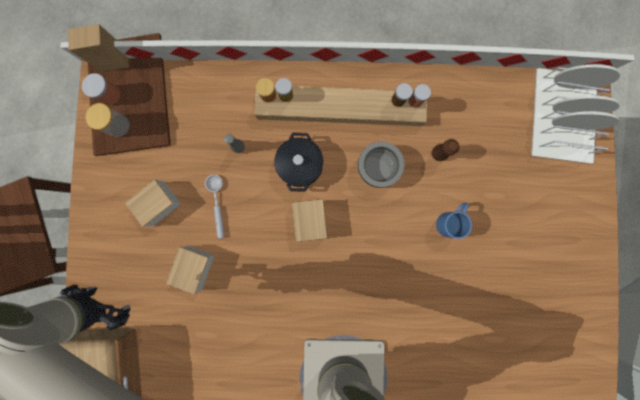

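View pics/scene0.png

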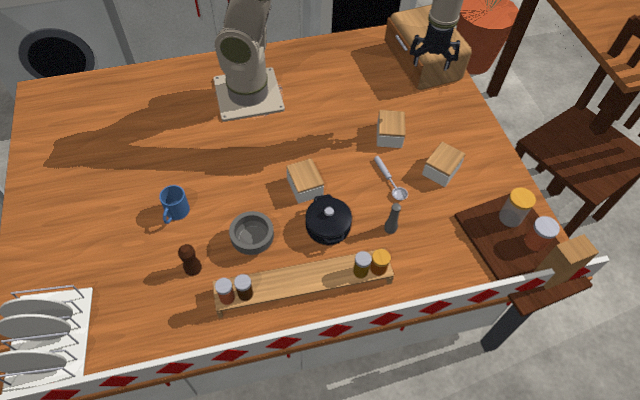

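The top view shows three box-like things. They are A (309,220) at (0.465, 0.108), 0.48 m from the base; B (189,269), 0.55 m away; and C (152,203), 0.75 m away. A is nearest, so I choose A, which also lies before the gap between the casserole (299,161) and the mortar (381,164). The shelf front edge runs at about row 122. Next I check it in a close crop and fit the models.

```bash
cat >> h.py <<'E'
from scipy.optimize import minimize
def boxpts(q,hx=.055,hy=.044,h=.07):
    c,s=np.cos(q[2]),np.sin(q[2])
    return np.array([[q[0]+c*a-s*b,q[1]+s*a+c*b,z] for a in(-hx,hx) for b in(-hy,hy) for z in(0,h)])
def cyl(q,rings):
    t=np.linspace(0,2*np.pi,60)
    return np.vstack([np.c_[q[0]+r*np.cos(t),q[1]+r*np.sin(t),0*t+z] for r,z in rings])
def fit(model,q0,views,step):
    def cost(q):
        s=0
        for p,m in views:
            S=4; im=np.zeros((1600,2560),np.uint8)
            cv2.fillConvexPoly(im,cv2.convexHull(np.round((proj(p,model(q))+.5)*S).astype(np.int32)),255)
            a=cv2.resize(im,(640,400),interpolation=cv2.INTER_AREA)/255.
            s+=np.abs(a-m).sum()/m.sum()
        return s
    q0=np.array(q0,float)
    sim=np.vstack([q0]+[q0+np.eye(len(q0))[i]*step[i] for i in range(len(q0))])
    r=minimize(cost,q0,method="Nelder-Mead",options=dict(initial_simplex=sim,xatol=1e-4,fatol=1e-4))
    return r.x,r.fun
def mask_near(p,name,xyz):
    u=proj(p,xyz)[0]
    c=[(np.hypot(*(np.argwhere(m["region"]).mean(0)[::-1]-u)),m["region"]) for m in manip.masks_of(p,name)]
    c=[x for x in c if x[0]<20]
    return min(c,key=lambda x:x[0])[1].astype(float) if c else None
def boxpose(q0,names=("top","scene")):
    v=[]
    for n in names:
        p=manip.camera(n); m=mask_near(p,"butter_box",[q0[0],q0[1],.035])
        if m is not None: v.append((p,m)); print(n,"alone",np.round(fit(boxpts,q0,[(p,m)],[.01,.01,.1])[0],4))
    return fit(boxpts,q0,v,[.01,.01,.1])
E
python3 - <<'E'
from h import *
print("box",boxpose([.465,.108,0.05]))
P={n:manip.camera(n) for n in("top","scene")}
for name,q,rings in(("casserole",[.629,.141],[(.07,0),(.07,.066),(.01,.098)]),("mortar",[.624,-.093],[(.046,0),(.065,.036),(.065,.072)])):
    for sel in(["top"],["scene"],["top","scene"]):
        v=[(P[n],mask_near(P[n],name,q+[.035])) for n in sel]; v=[x for x in v if x[1] is not None]
        if v: print(name,sel,fit(lambda a:cyl(a,rings),q,v,[.01,.01]))
im=P["top"]["frame"][60:250,235:455,::-1]
cv2.imwrite("pics/c1.png",cv2.resize(im,None,fx=3.5,fy=3.1,interpolation=cv2.INTER_CUBIC))
# shelf front top edge: luminance step along columns
g=cv2.cvtColor(P["top"]["frame"],cv2.COLOR_RGB2GRAY).astype(float)
pts=[]
for c in range(262,422,4):
    d=np.diff(cv2.GaussianBlur(g,(3,3),0)[110:132,c]); pts.append((c,110.5+np.argmin(d)))
W=plane(P["top"],pts,.055); 
f=cv2.fitLine(W[:,:2].astype(np.float32),cv2.DIST_HUBER,0,.01,.01).ravel(); print("shelf edge",f, "yaw of shelf x", np.arctan(-f[0]/f[1]))
print("x at y=.02", f[2]+(0.02-f[3])*f[0]/f[1]); print(np.round(W[::4],3).tolist())
print(manip.get_obs()["position"],R.from_quat(manip.get_obs()["ee_rot"]).as_matrix().round(3).tolist())
E
```

```text
top alone [0.4638 0.1077 0.1344]
scene alone [0.4648 0.1087 0.0825]
box (array([0.46383766, 0.10744173, 0.1213383 ]), np.float64(0.12840307192212014))
casserole ['top'] (array([0.63040575, 0.14170136]), np.float64(0.09418580020077548))
casserole ['scene'] (array([0.62448328, 0.1451791 ]), np.float64(0.06022917714094185))
casserole ['top', 'scene'] (array([0.62794581, 0.14289491]), np.float64(0.18096795861660614))
mortar ['top'] (array([ 0.62505518, -0.09303422]), np.float64(0.02956769848379284))
mortar ['scene'] (array([ 0.62702121, -0.09001371]), np.float64(0.05267965351397553))
mortar ['top', 'scene'] (array([ 0.62558076, -0.0922905 ]), np.float64(0.09700453412228628))
shelf edge [0.02550547 0.9996747  0.75923884 0.06033022] yaw of shelf x -0.02550824
x at y=.02 0.7582099
[[0.764, 0.25, 0.055], [0.762, 0.204, 0.055], [0.763, 0.157, 0.055], [0.761, 0.111, 0.055], [0.759, 0.065, 0.055], [0.76, 0.019, 0.055], [0.758, -0.027, 0.055], [0.756, -0.074, 0.055], [0.757, -0.12, 0.055], [0.752, -0.167, 0.055]]
[0.26783816 0.56474184 0.23136073] [[-0.904, 0.429, 0.0], [0.429, 0.904, 0.0], [0.0, 0.0, -1.0]]
```

View pics/c1.png

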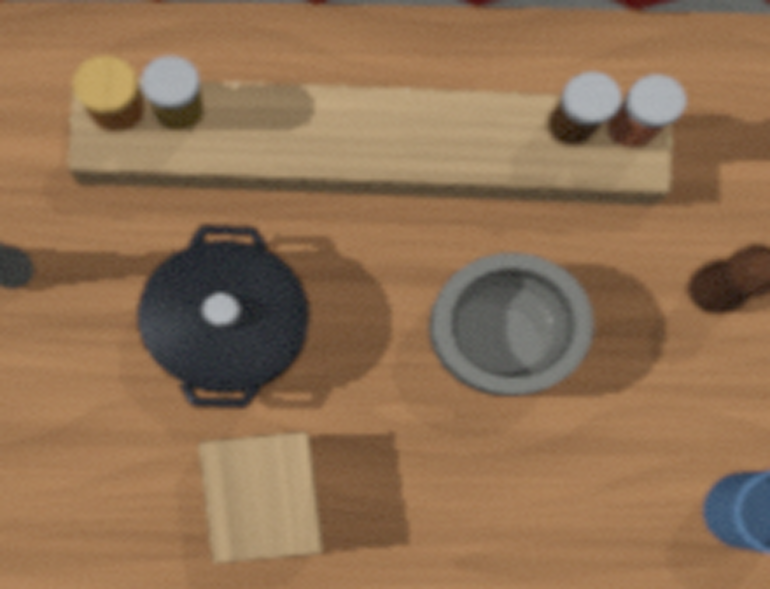

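The crop confirms the wood-lidded box, leaning about +0.12 rad, with a clear space on its casserole side. Plan:
- Push it sideways (-y) onto the gap axis, y ≈ 0.022 − 0.0255(x − 0.627), with two half-closed fingers along its side so it squares to −1.5°.
- Then push it from behind.

```bash
python3 -m jog '{"offset":[[0.014,-0.027,0],[0.014,-0.027,0],[0.014,-0.027,0],[0.014,-0.027,0],[0.014,-0.027,0],[0.014,-0.027,0],[0.014,-0.027,0],[0.014,-0.027,0],[0.014,-0.027,0],[0.014,-0.027,0],[0.014,-0.027,0],[0.014,-0.027,0],[0.014,-0.027,0],[0.014,-0.027,0],[0,0,0],[0,0,0]],"yaw":[-4.72,-4.72,-4.72,-4.72,-4.72,-4.72,-4.72,-4.72,-4.72,-4.72,-4.72,-4.72,-4.72,-4.72,0,0],"jaw":[0.41,0.41,0.41,0.41,0.41,0.41,0.41,0.41,0.41,0.41,0.41,0.41,0.41,0.41,0.41,0.41]}' 20; python3 -c "
from h import *
o=manip.get_obs();print(o['clock'],o['position'],R.from_quat(o['ee_rot']).as_matrix().round(3).tolist(),o['joint_pos'])"
```

```text
clock: 3.73
position: [0.4645, 0.1852, 0.2316]
ee_rot: [0.717, 0.697, 0.0, 0.0]
ft_force: [-0.4, 0.1, -0.6]
grip_width: 0.587
grasp_force: 0.0
3.7333 [0.46446657 0.18523324 0.23156692] [[0.029, 1.0, 0.0], [1.0, -0.029, 0.0], [0.0, 0.0, -1.0]] [-0.76387147  0.04628481  0.30410455  1.79931948 -0.01442671  1.29760934
 -0.48481069]
```

```bash
python3 -m jog '{"offset":[[0,0,-0.029],[0,0,-0.029],[0,0,-0.029],[0,0,-0.029],[0,0,-0.029],[0,0,-0.029],[0,0,-0.029],[0,0,0],[0,-0.01,0],[0,-0.008,0],[0,-0.006,0],[0,-0.006,0],[0,-0.006,0],[0,-0.006,0],[0,-0.006,0],[0,-0.006,0]],"yaw":[0,0,0,0,0,0,0,0,0,0,0,0,0,0,0,0],"jaw":[0.41,0.41,0.41,0.41,0.41,0.41,0.41,0.41,0.41,0.41,0.41,0.41,0.41,0.41,0.41,0.41]}'
python3 - <<'E'
from h import *
print(boxpose([.464,.087,-.02]))
p=manip.camera("top"); cv2.imwrite("pics/t2.png",cv2.resize(p["frame"][60:280,235:455,::-1],None,fx=2.7,fy=2.7,interpolation=cv2.INTER_CUBIC))
E
```

```text
clock: 5.07
position: [0.4649, 0.1337, 0.0299]
ee_rot: [0.716, 0.698, 0.002, -0.0]
ft_force: [-0.2, 5.7, 4.8]
grip_width: 0.589
grasp_force: 3.3
top alone [0.457  0.0682 0.0973]
scene alone [ 0.4595  0.08   -0.0476]
(array([ 0.45807329,  0.07888041, -0.0331748 ]), np.float64(0.9833614468627938))
```

View pics/t2.png

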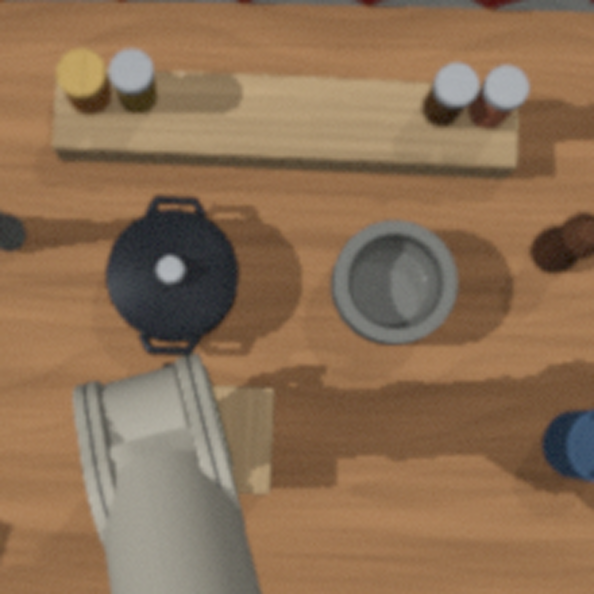

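The box has squared up to the fingers: its right edge now runs straight at about column 270 of the crop. The arm hides its left half. I push the remaining 53 mm, back off, lift and look.

```bash
python3 -m jog '{"offset":[[0,-0.006,0],[0,-0.006,0],[0,-0.006,0],[0,-0.006,0],[0,-0.006,0],[0,-0.006,0],[0,-0.006,0],[0,-0.006,0],[0,-0.004,0],[0,0,0],[0,0.012,0],[0,0.02,0],[0,0,0.03],[0,0,0.03],[0,0,0.03],[0,0,0.03],[-0.04,0,0],[-0.04,0,0],[-0.04,0,0],[0,0,0]],"yaw":[0,0,0,0,0,0,0,0,0,0,0,0,0,0,0,0,0,0,0,0],"jaw":[0.41,0.41,0.41,0.41,0.41,0.41,0.41,0.41,0.41,0.41,0.41,0.41,0.41,0.41,0.41,0.41,0.41,0.41,0.41,0.41]}'
python3 - <<'E'
from h import *
print(boxpose([.464,.026,-.026]))
p=manip.camera("top"); cv2.imwrite("pics/t3.png",cv2.resize(p["frame"][60:280,235:455,::-1],None,fx=2.7,fy=2.7,interpolation=cv2.INTER_CUBIC))
E
```

```text
clock: 6.98
position: [0.3378, 0.1114, 0.1471]
ee_rot: [0.716, 0.699, -0.002, -0.001]
ft_force: [1.3, -0.3, -0.8]
grip_width: 0.594
grasp_force: 0.0
top alone [0.4581 0.0247 0.0043]
scene alone [ 0.4596  0.027  -0.0271]
(array([ 0.4585977 ,  0.02573205, -0.02180585]), np.float64(0.09958384550084981))
```

View pics/t3.png

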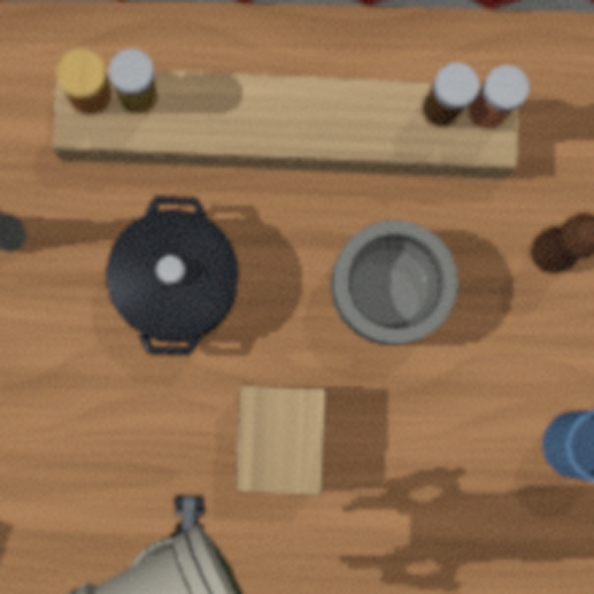

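The box now sits square at (0.459, 0.026), yaw −0.02, centred in front of the gap (crop columns 238–325 against a gap of 238–333). Now I turn 90° and drop in behind it.

```bash
python3 -m jog '{"offset":[[0.0017,-0.0059,0],[0.0017,-0.0059,0],[0.0017,-0.0059,0],[0.0017,-0.0059,0],[0.0017,-0.0059,0],[0.0017,-0.0059,0],[0.0017,-0.0059,0],[0.0017,-0.0059,0],[0.0017,-0.0059,0],[0.0017,-0.0059,0],[0.0017,-0.0059,0],[0.0017,-0.0059,0],[0.0017,-0.0059,0],[0.0017,-0.0059,0],[0,0,0],[0,0,0]],"yaw":[6.43,6.43,6.43,6.43,6.43,6.43,6.43,6.43,6.43,6.43,6.43,6.43,6.43,6.43,0,0],"jaw":[0.41,0.41,0.41,0.41,0.41,0.41,0.41,0.41,0.41,0.41,0.41,0.41,0.41,0.41,0.41,0.41]}'; python3 -c "
from h import *
o=manip.get_obs();print(o['clock'],o['position'],R.from_quat(o['ee_rot']).as_matrix().round(3).tolist(),o['joint_pos'])"
```

```text
clock: 8.57
position: [0.3681, 0.0299, 0.1483]
ee_rot: [0.015, 1.0, -0.0, -0.0]
ft_force: [0.0, 0.6, 0.2]
grip_width: 0.589
grasp_force: 0.0
8.5667 [0.36813342 0.0298649  0.14826537] [[-1.0, 0.03, -0.0], [0.03, 1.0, -0.001], [0.0, -0.001, -1.0]] [-0.85503921 -0.26186889  0.58191182  2.20882194  0.15679135  1.15818454
  1.18868842]
```

```bash
python3 -m jog '{"offset":[[0,-0.0013,-0.029],[0,0,-0.029],[0,0,-0.03],[0,0,-0.03],[0,0,0],[0.01,0,0],[0.008,0,0],[0.006,0,0],[0.006,0,0],[0.006,0,0],[0.006,-0.0003,0],[0.006,-0.0003,0],[0.006,-0.0003,0],[0.006,-0.0003,0],[0.006,0,0],[0.006,0,0],[0.006,0,0],[0,0,0]],"yaw":[0,0,0,0,0,0,0,0,0,0,0,0,0,0,0,0,0,0],"jaw":[0.41,0.41,0.41,0.41,0.41,0.41,0.41,0.41,0.41,0.41,0.41,0.41,0.41,0.41,0.41,0.41,0.41,0.41]}'
python3 - <<'E'
from h import *
print(boxpose([.512,.025,-.022]))
p=manip.camera("top"); cv2.imwrite("pics/t4.png",cv2.resize(p["frame"][60:280,235:455,::-1],None,fx=2.7,fy=2.7,interpolation=cv2.INTER_CUBIC))
print(manip.get_obs()["position"])
E
```

```text
clock: 10.07
position: [0.4467, 0.028, 0.0311]
ee_rot: [0.013, 1.0, 0.0, 0.0]
ft_force: [-0.1, 1.0, 0.2]
grip_width: 0.592
grasp_force: 0.0
top alone [ 0.5296  0.0243 -0.0133]
(array([ 0.52957464,  0.02428081, -0.01333605]), np.float64(0.7299479577353729))
[0.44574988 0.02777422 0.03067959]
```

View pics/t4.png

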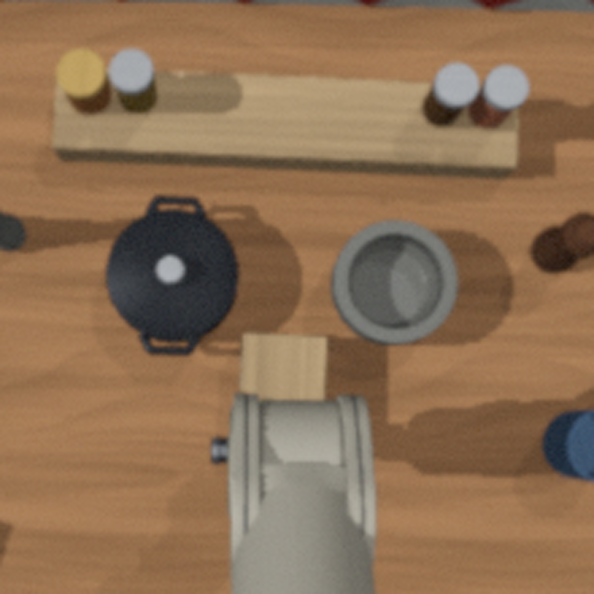

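The box is at x ≈ 0.512 (front edge at crop row 335), still square. It is centred in the gap: box columns 243–327, gap columns 238–333. I back off slightly, narrow the jaw, raise a little, and push on.

```bash
python3 -m jog '{"offset":[[-0.008,0,0],[0,0,0.009],[0,0,0],[0,0,0],[0.008,0,0],[0.006,-0.0001,0],[0.006,-0.0002,0],[0.006,-0.0001,0],[0.006,-0.0002,0],[0.006,-0.0001,0],[0.006,-0.0002,0],[0.006,-0.0001,0],[0.006,-0.0002,0],[0.006,-0.0001,0],[0.006,-0.0002,0],[0.006,-0.0001,0],[0.006,-0.0002,0],[0.006,-0.0001,0],[0.006,-0.0002,0],[0,0,0]],"yaw":[0,0,0,0,0,0,0,0,0,0,0,0,0,0,0,0,0,0,0,0],"jaw":[0.6,0.6,0.6,0.6,0.6,0.6,0.6,0.6,0.6,0.6,0.6,0.6,0.6,0.6,0.6,0.6,0.6,0.6,0.6,0.6]}'
python3 - <<'E'
from h import *
p=manip.camera("top"); s=manip.camera("scene")
a=cv2.resize(p["frame"][60:260,255:420,::-1],None,fx=2.4,fy=2.9); b=cv2.resize(s["frame"][100:300,200:400,::-1],None,fx=2,fy=2.9)
cv2.imwrite("pics/t5.png",np.hstack([a,b]))
m=mask_near(s,"butter_box",[.595,.022,.035])
if m is not None: print(fit(boxpts,[.595,.022,-.02],[(s,m)],[.01,.01,.1]))
print(manip.get_obs()["position"])
E
```

```text
clock: 11.98
position: [0.5306, 0.0254, 0.0389]
ee_rot: [0.012, 1.0, -0.0, -0.0]
ft_force: [-1.2, 0.3, 0.9]
grip_width: 0.402
grasp_force: 0.0
(array([ 0.59998178,  0.02170521, -0.05386142]), np.float64(0.08055113937466878))
[0.52991186 0.02538379 0.03905524]
```

View pics/t5.png

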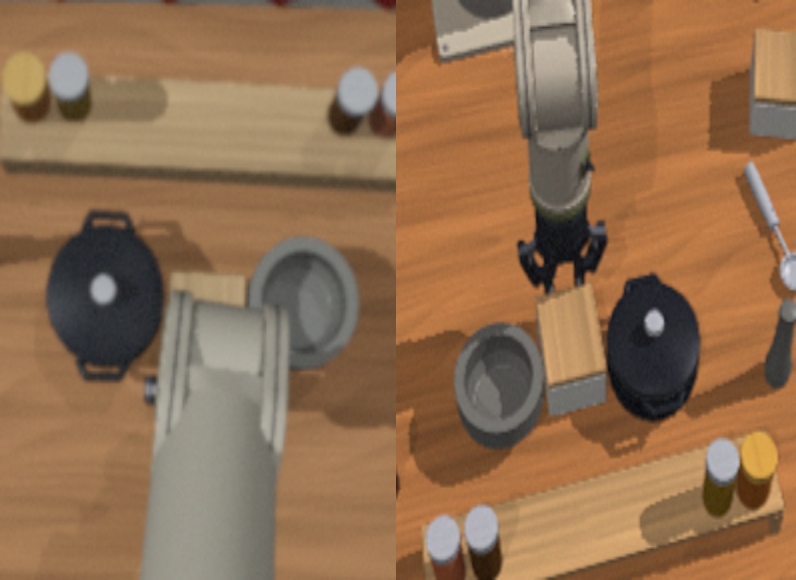

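The box is in the gap with clearance on both sides. In the scene crop the box spans columns 540–605, the mortar edge is at 540 behind it and the casserole at 608; the finger elbows are above the rims. I carry on, watching the force.

```bash
python3 -m jog '{"offset":[[0.006,-0.0002,0],[0.006,-0.0002,0],[0.006,-0.0002,0],[0.006,-0.0002,0],[0.006,-0.0001,0],[0.006,-0.0002,0],[0.006,-0.0001,0],[0.006,-0.0002,0],[0,0,0]],"yaw":[0,0,0,0,0,0,0,0,0],"jaw":[0.6,0.6,0.6,0.6,0.6,0.6,0.6,0.6,0.6]}'
python3 - <<'E'
from h import *
s=manip.camera("scene")
m=mask_near(s,"butter_box",[.648,.022,.035])
if m is not None: print(fit(boxpts,[.648,.022,-.02],[(s,m)],[.01,.01,.1]))
cv2.imwrite("pics/t6.png",cv2.resize(s["frame"][150:300,220:380,::-1],None,fx=4,fy=4,interpolation=cv2.INTER_CUBIC))
E
```

```text
clock: 12.88
position: [0.5793, 0.0241, 0.0396]
ee_rot: [0.012, 1.0, -0.0, 0.001]
ft_force: [-0.6, 0.5, 0.5]
grip_width: 0.401
grasp_force: 0.0
(array([ 0.64646669,  0.02172499, -0.03269667]), np.float64(0.03959442332065906))
```

View pics/t6.png

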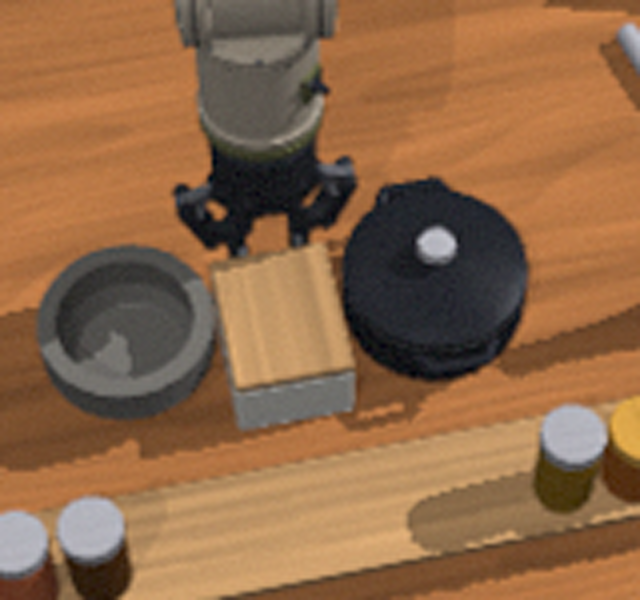

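The box is two-thirds through and square, clear of mortar and casserole; about 58 mm remain (front bottom edge at crop row 425, shelf edge at about 490).

```bash
python3 -m jog '{"offset":[[0.006,-0.0002,0],[0.006,-0.0002,0],[0.006,-0.0002,0],[0.006,-0.0002,0],[0.006,-0.0001,0],[0.006,-0.0002,0],[0.006,-0.0001,0],[0.006,-0.0002,0],[0.003,0,0],[0.003,0,0],[0,0,0]],"yaw":[0,0,0,0,0,0,0,0,0,0,0],"jaw":[0.6,0.6,0.6,0.6,0.6,0.6,0.6,0.6,0.6,0.6,0.6]}'; python3 -m jog '{"offset":[[0.002,0,0],[0,0,0]],"yaw":[0,0],"jaw":[0.6,0.6]}';  python3 -m jog '{"offset":[[0.002,0,0],[0,0,0]],"yaw":[0,0],"jaw":[0.6,0.6]}'
```

```text
clock: 13.9
position: [0.6318, 0.0227, 0.0395]
ee_rot: [0.012, 1.0, 0.0, 0.0]
ft_force: [-2.7, 0.7, 1.1]
grip_width: 0.401
grasp_force: 1.1
clock: 14.07
position: [0.6334, 0.0227, 0.0394]
ee_rot: [0.013, 1.0, 0.0, -0.0]
ft_force: [-3.9, 0.3, 2.2]
grip_width: 0.4
grasp_force: 2.0
clock: 14.23
position: [0.6354, 0.0227, 0.0394]
ee_rot: [0.012, 1.0, 0.0, -0.0]
ft_force: [-3.9, -0.5, 2.1]
grip_width: 0.398
grasp_force: 2.0
```

```bash
for i in 1; do python3 -m jog '{"offset":[[0.002,0,0],[0,0,0]],"yaw":[0,0],"jaw":[0.6,0.6]}'; done; python3 -m jog '{"offset":[[0.002,0,0],[0,0,0]],"yaw":[0,0],"jaw":[0.6,0.6]}'
python3 - <<'E'
from h import *
s=manip.camera("scene")
m=mask_near(s,"butter_box",[.7,.022,.035])
if m is not None: print(fit(boxpts,[.7,.022,-.02],[(s,m)],[.01,.01,.1]))
E
```

```text
clock: 14.4
position: [0.6375, 0.0227, 0.0393]
ee_rot: [0.012, 1.0, 0.0, -0.0]
ft_force: [-3.6, 0.1, 2.0]
grip_width: 0.402
grasp_force: 1.9
clock: 14.57
position: [0.6375, 0.0227, 0.0391]
ee_rot: [0.013, 1.0, 0.0, -0.002]
ft_force: [-13.9, 0.6, 9.5]
grip_width: 0.4
grasp_force: 7.3
(array([ 0.68641596,  0.02182871, -0.02371818]), np.float64(0.24177978883861234))
```

The force has stepped to 14 N and the tool has stopped at 0.6375, where the shelf was predicted (0.638). One small extra press to seat it, then I retreat straight back and up.

```bash
python3 -m jog '{"offset":[[0.002,0,0],[0,0,0]],"yaw":[0,0],"jaw":[0.6,0.6]}'; python3 -m jog '{"offset":[[-0.006,0,0],[-0.01,0,0],[-0.02,0.0005,0],[-0.03,0.001,0],[-0.03,0.001,0],[-0.03,0.001,0],[-0.03,0,0.02],[-0.03,0,0.03],[-0.03,0,0.04],[0,0,0.04],[-0.03,0,0.03],[0,0,0],[0,0,0]],"yaw":[0,0,0,0,0,0,0,0,0,0,0,0,0],"jaw":[0.6,0.6,0.6,0.6,0.6,0.6,0.6,0.6,0.6,0.6,0.6,0.6,0.6]}'
python3 - <<'E'
from h import *
print(boxpose([.703,.02,-.026]))
p=manip.camera("top"); s=manip.camera("scene")
for q in (p,s): print([(k,np.round(t[0]["at"],3).tolist()) for k in("pestle","pepper_mill","mug","spoon") if (t:=manip.tip_of(q,k))])
a=cv2.resize(p["frame"][80:230,265:405,::-1],None,fx=2.8,fy=3.8); b=cv2.resize(s["frame"][170:320,220:360,::-1],None,fx=2.8,fy=3.8)
cv2.imwrite("pics/t7.png",np.hstack([a,b]))
E
```

```text
clock: 14.83
position: [0.6375, 0.0227, 0.0387]
ee_rot: [0.013, 1.0, 0.0, -0.005]
ft_force: [-24.5, 0.6, 15.8]
grip_width: 0.399
grasp_force: 12.4
clock: 15.92
position: [0.4084, 0.0279, 0.188]
ee_rot: [0.012, 1.0, 0.004, 0.003]
ft_force: [-0.3, -0.5, -0.2]
grip_width: 0.405
grasp_force: 0.0
top alone [ 0.7041  0.0189 -0.0175]
scene alone [ 6.95e-01  2.14e-02 -4.00e-04]
(array([ 0.70390718,  0.01916689, -0.00802729]), np.float64(0.2954471845643631))
[('pestle', [0.677, 0.328, 0.002]), ('pepper_mill', [0.671, -0.28, -0.001]), ('mug', [0.458, -0.304, 0.002]), ('spoon', [0.497, 0.382, -0.002])]
[('pestle', [0.682, 0.326, -0.002]), ('pepper_mill', [0.67, -0.278, 0.001]), ('mug', [0.459, -0.304, -0.001]), ('spoon', [0.499, 0.381, -0.001])]
```

View pics/t7.png

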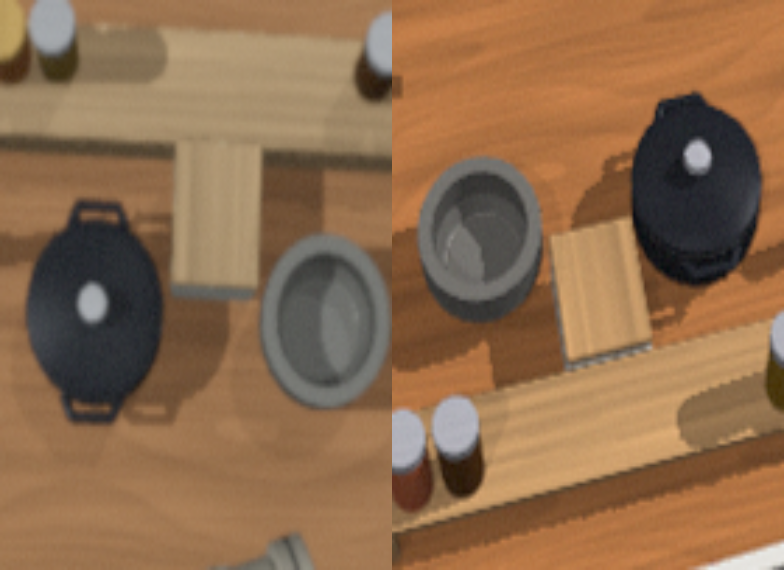

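The box stands flush and square against the shelf front: its lid edge meets the shelf edge at (175–262, 145) in the top crop and (565–650, 355) in the scene crop. The bystanders have not moved and the arm is clear, so I hand in.

```bash
python3 -c "
from workcell import manip
print(manip.hand_in())"
```

```text
the job is handed in; nothing more can be done
None
```

The butter box was slid through the gap and now stands square against the spice shelf; pestle, pepper mill, mug and spoon had not moved, and the job is handed in (no verdict was returned).

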